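# Fit the slicing insert and lock the rest in the case

### The arm

A 6-joint arm with a two-finger parallel gripper is mounted at the origin on a cart in front of the work surface, level with it; the furniture and walls round the work are solid. World frame = base frame: x ahead of the robot, y to its left, z up, the work surface at z = 0. Lengths are in mm, angles in rad, forces in N, time in s.
With the tool pointing down it reaches from about 400 to 925 mm from the base axis. Payload 12.5 kg.
Tool frame: the origin (TCP) lies midway between the tips of the shut fingers; the grasp point (between the pads) lies 19 mm behind it; z points along the fingers, y is the line along which they close (so a half turn about z gives the same grasp; the last joint's range is limited). The gripper opens to 95 mm and grips with 3 to 60 N. Pads are 20 mm wide; open, the fingers measure 119 mm over their backs; the gripper's body (75 mm by 180 mm) begins 59 mm behind the grasp point.
Start: joints at [1.005, 0.491, 1.559, -0, 1.092, -0.106], TCP at [277.343, 560.114, 214.661] pointing down, gripper open.
Joint ranges: [-3.1, 3.1], [-0.84, 2.19], [0.05, 2.79], [-1.13, 4.28], [0.06, 2.93], [-2.69, 2.69]. Speed limits (rad/s): [2.22, 2.22, 2.79, 3.14, 3.14, 3.14].

### API

Orientations are given as [roll, pitch, yaw] about the fixed x, y, z axes, in that order (R = Rz(yaw) Ry(pitch) Rx(roll)).
In Python, from cell import * gives the robot as it stands.
- The arm moves only by the tool servo_tool, never from a script. Its argument "moves" is one flat list of numbers, 5 for each row, row after row: the shift along the world's x, y, z as a fraction of full scale, then the turn about the world's z as a fraction of full scale, then the opening, from 0 (shut) to 1 (fully open). A call has 1 to 12 rows; each row is the pose to reach, as a shift and turn from the pose commanded when the call began, turning the shorter way round; what a row does not reach only later rows make up. Full scale, the value 1, is 400 mm for a shift and 180 degrees for a turn. A row lasts 1/12 s, in which the tool goes at most 41.7 mm and 7.16 degrees, less where a joint would pass 70% of its speed; a pose out of reach is approached as far as the arm can. A call with a number of a shift or a turn outside -1 to 1 is refused whole. A call with a gripper value outside its range is refused whole. The fingers move at their own pace and stop on an object; the grip force is fixed at half the most. Time passes only in rows, so rows that repeat a pose let the fingers close. It gives the time, the measured TCP pose, the force, the opening and the grip force at its end, in the units of the state.
- state(): the state, without advancing time (a new reading comes with each control period).
- read_camera(name): name is "side" or "top" or "wrist"; returns (picture, depth): 480x640x3 uint8, blue, green, red; 480x640 float32, mm along the optical axis (not along the pixel's ray), 0 where there is no reading.
- get_calibration(name): a dict with "K" (3x3 intrinsics, pixels), "k1" (the pictures are not rectified: a ray, as slopes to the right and down, at radius r is drawn at 1 + k1 r^2 times it, then the intrinsics apply), "R" (3x3) and "t" (3): a world point X has camera coordinates R X + t. Camera axes: x right, y down, z forward; pixel columns grow to the right and rows downward; lengths in mm; the calibration is good to about 2 mm. A picture is of the moment at which its call begins: read the wrist's pose just before it. get_calibration takes no time and is no camera call; for the wrist camera it gives the pose at the moment of the call.
- job_done(): hands the job in; it is judged then, once.
The state is a dict: "t": time; "joints": joint angles; "qvel": joint speeds; "tau": joint torques, N m; "eef_pos": TCP position; "tcp_rot": TCP orientation; "ft_force": force on the tool from outside, world axes, zero at the start; "moment": the same for the moment, N m; "opening": opening from 0.0 (shut) to 1.0 (fully open); "grip_force": force on a finger pad.
Only numpy, scipy, OpenCV 4.12 (cv2) and the standard library are available. Lean on these libraries where they do the work, as an engineer would, in place of code of your own. Each camera call takes 0.05 s, during which the arm holds its last target. There are 200 camera calls.

### The job

Put the slicer set back together after the washing-up: press the slicing insert (the one with a single slanting blade) down flush into the slicer's bed and every other insert flush into a bay of its own in the storage case, then slide the slicer's catch and the case's locking bar fully shut over them. Both start shut or partly shut and must be slid fully open before an insert can go in; leave the mug and the jar where they stand.

Things in the scene. Friction and masses are not known exactly. Their poses are not given: they have to be found in the camera images.
- slicing_insert: The slicing insert: white face with one steel blade set slantwise beside a black slot. Grey frame 44 (x) x 84 (y) x 18 mm thick (z), bottom edge chamfered 2 mm; origin: centre of the underside. Lies on the table face up; half a turn about z makes no difference. Grip it across its 44 mm by the upper 8 mm of the sides, so that the fingers clear the bed. About 80 g.
- coarse_insert: Grating insert for the storage case (may be absent): a steel face with 15 large round holes in 3 rows. Size, origin, grip and mass as the slicing insert.
- fine_insert: Grating insert for the storage case (may be absent): a steel face with 60 tiny holes. Size, origin, grip and mass as the slicing insert.
- julienne_insert: Grating insert for the storage case (may be absent): a steel face with a row of nine dark parallel teeth beside one straight black slot. Size, origin, grip and mass as the slicing insert.
- slicer: Vegetable slicer, white plastic, fixed: bed 210 (x) x 130 mm (y), top 34 mm above the table, with low runners, a loop handle at -x and one bay. Origin on the table under the bay's centre; x along the runway, y across it; the catch's track lies along the +y side. It may stand left or right, turned up to 0.25 rad.
- slicer_bay (a point): Centre of the slicer's bay at bed level, axes as the slicer: recess 47 (x) x 87 mm (y), 18 mm deep. A sprung ball in each end wall stops a loosely placed insert about 8 mm proud, or with one end up; about 7 N on the middle of its top presses it past the balls to the floor: flush, origin 18 mm below this point, its x along the slicer's.
- slicer_catch (a joint): Grey catch on the slicer's +y side; slides along the slicer's x: 0 fully open (-x end stop), 0.032 m fully shut (+x end stop); rubs with 1.5 N and stays where left. Its tongue, 12 mm wide, top 6 mm above the bed, reaches 12 mm over the bay's +y end when shut and clears the bay only within 2 mm of fully open. It rides 1.5 mm above the bed, so it cannot shut over an insert that stands proud.
- slicer_catch_grip (a point): Centre of the top of the catch's grip, a block 14 (x) x 22 mm (y) whose top stands 28 mm above the bed (the slide itself is the lowest 6 mm). Fully shut, it stands 58 mm to +y of the bay's centre; open, 32 mm nearer -x. Grip it across its x, fingers above the slide, and draw it along x.
- case: Storage case, white plastic tray, fixed: 222 (x) x 138 mm (y), bed 24 mm above the table, rim 4 mm higher; three equal bays side by side along x, 64 mm apart. Origin on the table under the middle bay. The locking bar's track lies along the +y side. It may stand left or right, turned up to 0.25 rad.
- case_bay0 (a point): Centre of the case's first (-x, nearest the robot) bay at bed level (24 mm above the table), axes as the case. The bay is just like the slicer's and takes any insert; home when the insert's origin is 18 mm below this point, its x along the case's.
- case_bay1 (a point): Centre of the case's middle bay at bed level (24 mm above the table), axes as the case. The bay is just like the slicer's and takes any insert; home when the insert's origin is 18 mm below this point, its x along the case's.
- case_bay2 (a point): Centre of the case's last (+x, farthest) bay at bed level (24 mm above the table), axes as the case. The bay is just like the slicer's and takes any insert; home when the insert's origin is 18 mm below this point, its x along the case's.
- case_bar (a joint): Grey locking bar on the case's +y side; slides along the case's x: 0 fully open (-x end stop), 0.032 m fully shut (+x end stop); rubs with 1.5 N and stays where left. Like the slicer's catch, but with three tongues, one to a bay; clear of the bays only within 2 mm of fully open. It cannot shut over an insert that stands proud; empty bays do not matter.
- case_bar_grip (a point): Centre of the top of the locking bar's grip, a block like that of the slicer's catch, 28 mm above the case's bed; fully shut, it stands 58 mm to +y of the middle bay's centre; open, 32 mm nearer -x.
- mug: Bystander: pink and white mug, 90 x 122 x 105 mm, at the back of the table; origin under its middle.
- jar: Bystander: small glass jar with a white lid, 64 mm across, 87 mm high, at the back; origin under its middle.

How it is judged (in metres and radians):
At the end, for the whole second after the job is handed in: The slicing insert lies in the slicer's bay and every other insert in a bay of the case, level, face up, within 4 mm of the bay's centre, top flush to 1.8 mm, at rest; the slicer's catch and the case's bar are shut to within 4 mm of their end stops (horizontal distance between slicing_insert and slicer_bay below 0.004 m and z of slicing_insert in the frame of slicer_bay between -0.02 and -0.0162 m and angle between each of slicing_insert, coarse_insert, fine_insert, julienne_insert's own z axis and vertical below 0.035 rad and linear speed of each of slicing_insert, coarse_insert, fine_insert, julienne_insert below 0.02 m/s and ((horizontal distance between coarse_insert and case_bay0 below 0.004 m and z of coarse_insert in the frame of case_bay0 between -0.02 and -0.0162 m) or (horizontal distance between coarse_insert and case_bay1 below 0.004 m and z of coarse_insert in the frame of case_bay1 between -0.02 and -0.0162 m) or (horizontal distance between coarse_insert and case_bay2 below 0.004 m and z of coarse_insert in the frame of case_bay2 between -0.02 and -0.0162 m)) and ((horizontal distance between fine_insert and case_bay0 below 0.004 m and z of fine_insert in the frame of case_bay0 between -0.02 and -0.0162 m) or (horizontal distance between fine_insert and case_bay1 below 0.004 m and z of fine_insert in the frame of case_bay1 between -0.02 and -0.0162 m) or (horizontal distance between fine_insert and case_bay2 below 0.004 m and z of fine_insert in the frame of case_bay2 between -0.02 and -0.0162 m)) and ((horizontal distance between julienne_insert and case_bay0 below 0.004 m and z of julienne_insert in the frame of case_bay0 between -0.02 and -0.0162 m) or (horizontal distance between julienne_insert and case_bay1 below 0.004 m and z of julienne_insert in the frame of case_bay1 between -0.02 and -0.0162 m) or (horizontal distance between julienne_insert and case_bay2 below 0.004 m and z of julienne_insert in the frame of case_bay2 between -0.02 and -0.0162 m)) and value of joint each of slicer_catch, case_bar above 0.028 m); the robot touches nothing.
It fails at once if the mug is moved more than 4 cm (distance of mug from where it was at the start of the episode above 0.04 m).
It fails at once if the jar is moved more than 4 cm (distance of jar from where it was at the start of the episode above 0.04 m).
Of coarse_insert, fine_insert, julienne_insert only 2 to 3 are there at a start; the rules pass over those that are not, and their reading is None.
At some moment in a run one of slicing_insert, coarse_insert, fine_insert, julienne_insert may be knocked a few centimetres aside while the robot is not near it.
Once in a run the grip may slacken for a moment while it holds something.
It also fails if it takes over 200 s, if anything falls off the work surface, if the arm or the gripper's body presses on something with over 40 N, if the wrist force passes 120 N, or if a joint passes its speed limit or range.

## Working session

There is one attempt and no reset: what is moved stays moved. The work goes in short steps, Python scripts to look and compute and a tool call to move; the robot and the scene stay as the last step left them, time stands still between calls to the robot, and variables do not carry over. Pictures are saved under pics/ and viewed, at most 14 in all, crops included, and the job is handed in when it is done.

Besides the shell and the picture viewer there is one more tool, called after ">>>" as name(argument=value, ...), one argument or row to a line, values as JSON. servo_tool: Moves the arm, as the interface text tells. Its arguments: {"type":"object","properties":{"moves":{"type":"array"}},"required":["moves"]}

```bash
ls; mkdir -p pics; python3 - <<'E'
from cell import *
import cv2
print(state())
for n in ("top","side"):
    im,d=read_camera(n); cv2.imwrite(f"pics/{n}0.png",im)
    import numpy as np; np.save(f"pics/{n}0.npy",d)
    print(n,get_calibration(n))
E
```

```text
pics
{'t': 0.0, 'joints': array([ 1.00537954e+00,  4.91581130e-01,  1.55949062e+00, -3.63469034e-06,
        1.09167676e+00, -1.05629832e-01]), 'qvel': array([-0.00075831,  0.00221702,  0.00144279, -0.001562  ,  0.00140874,
        0.0005708 ]), 'tau': array([-9.77746276e-04, -6.12634706e+01, -2.58184916e+01,  6.91784034e-02,
        4.81453200e-02, -1.17240029e-04]), 'eef_pos': array([277.20640685, 559.87430471, 214.03416779]), 'tcp_rot': array([-3.14044290e+00, -1.18660563e-04,  2.68180731e+00]), 'ft_force': array([-0.58266377, -0.11281901,  0.21044579]), 'moment': array([ 0.01282349,  0.03391635, -0.00954959]), 'grip_force': 0.0, 'opening': 1.0018210298456336}
top {'K': array([[458.94981868,   0.        , 317.98974086],
       [  0.        , 458.94981868, 246.9985475 ],
       [  0.        ,   0.        ,   1.        ]]), 'k1': -0.049521142217059576, 'R': array([[ 0.00156308, -0.99989164,  0.01463773],
       [-0.99732053, -0.00262932, -0.07310845],
       [ 0.07313902, -0.01448423, -0.99721657]]), 't': array([  14.86062168,  594.96802496, 1021.59007101])}
side {'K': array([[448.7732694 ,   0.        , 314.77556467],
       [  0.        , 448.7732694 , 244.57437039],
       [  0.        ,   0.        ,   1.        ]]), 'k1': 0.0008787710847406396, 'R': array([[ 0.99681798,  0.07762524,  0.01811718],
       [ 0.04611159, -0.37615419, -0.92540896],
       [-0.06502024,  0.92329971, -0.37853668]]), 't': array([-619.35786789,   22.96327722, 1039.1679684 ])}
```

View pics/top0.png

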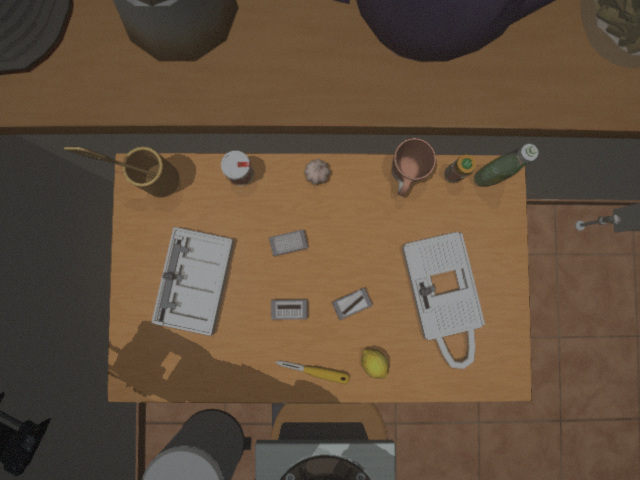

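View pics/side0.png

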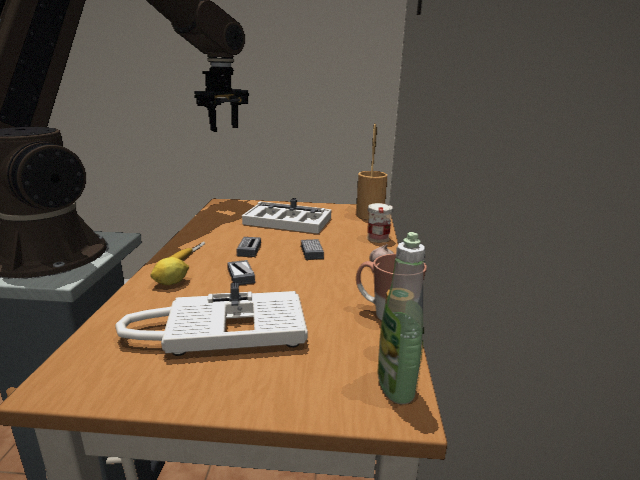

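The top view shows the case at left (corners ≈(175,229),(232,235),(214,333),(154,325)). The slicer is at right (corners ≈(404,242),(461,233),(483,328),(427,338)) with its catch near (424,292). The inserts are a fine or coarse one (289,243), the julienne (290,309) and the slicing one (352,304). The mug and jar are at the back, and the side view agrees with all this.

```bash
cat > h.py <<'E'
from cell import *
import numpy as np, cv2
def ray(c,uv):
    n=cv2.undistortPoints(np.float64(uv).reshape(-1,1,2),c["K"],np.array([c["k1"],0,0,0])).reshape(-1,2)
    return n
def px2w(c,uv,z):
    n=ray(c,uv); d=np.c_[n,np.ones(len(n))]@c["R"]; o=-c["R"].T@c["t"]
    return o+d*((z-o[2])/d[:,2])[:,None]
def ortho(c,im,x0,x1,y0,y1,z,s):
    """top-down picture, s px/mm; row 0 = x1, col 0 = y1"""
    xs=np.arange(x1,x0,-1/s); ys=np.arange(y1,y0,-1/s)
    X,Y=np.meshgrid(xs,ys,indexing="ij"); P=np.stack([X,Y,np.full_like(X,z)],-1).reshape(-1,3)
    p=cv2.projectPoints(P,cv2.Rodrigues(c["R"])[0],c["t"],c["K"],np.array([c["k1"],0,0,0]))[0].reshape(X.shape+(2,)).astype(np.float32)
    return cv2.remap(im,p[...,0],p[...,1],cv2.INTER_LINEAR)
def cloud(c,d):
    v,u=np.nonzero(d>0); n=ray(c,np.c_[u,v]); z=d[v,u].astype(float)
    return (np.c_[n*z[:,None],z]-c["t"])@c["R"],u,v
E
python3 - <<'E'
from h import *
np.set_printoptions(precision=1,suppress=True)
c=get_calibration("top"); d=np.load("pics/top0.npy")
print("case",px2w(c,[(175,229),(232,235),(214,333),(154,325)],28))
print("slicer",px2w(c,[(404,242),(461,233),(483,328),(427,338)],34))
print("ins",px2w(c,[(289,243),(290,309),(352,304)],18))
P,u,v=cloud(c,d)
for a,b in [(289,243),(290,309),(352,304),(350,200),(450,320),(200,270)]:
    print(P[(u==a)&(v==b)])
w=get_calibration("wrist"); print(w, -w["R"].T@w["t"])
E
```

```text
case [[634.5 340.4  28. ]
 [621.2 210.7  28. ]
 [401.5 247.9  28. ]
 [418.5 382.9  28. ]]
slicer [[ 605.9 -177.9   34. ]
 [ 626.8 -308.7   34. ]
 [ 412.5 -354.8   34. ]
 [ 391.  -227.4   34. ]]
ins [[604.2  82.2  18. ]
 [454.6  79.1  18. ]
 [465.9 -61.2  18. ]]
[[604.   82.1  20.2]]
[[454.7  79.   19.5]]
[[466. -61.  20.]]
[[707.  -59.    0.4]]
[[ 430.7 -279.9   34.2]]
[[542.4 287.8   2.8]]
{'K': array([[331.8,   0. , 323.4],
       [  0. , 331.8, 235. ],
       [  0. ,   0. ,   1. ]]), 'k1': -0.04184607494278835, 'R': array([[ 0.4,  0.9, -0. ],
       [ 0.9, -0.4,  0.3],
       [ 0.2, -0.1, -1. ]]), 't': array([-624.2,  -28.2,  389.9])} [212.2 592.2 383.1]
```

>>> servo_tool(
  moves=[0.605, -0.75, -0.035, -0.416, 1, 0.605, -0.75, -0.035, -0.416, 1, 0.605, -0.75, -0.035, -0.416, 1, 0.605, -0.75, -0.035, -0.416, 1, 0.605, -0.75, -0.035, -0.416, 1, 0.605, -0.75, -0.035, -0.416, 1, 0.605, -0.75, -0.035, -0.416, 1, 0.605, -0.75, -0.035, -0.416, 1, 0.605, -0.75, -0.035, -0.416, 1, 0.605, -0.75, -0.035, -0.416, 1, 0.605, -0.75, -0.035, -0.416, 1, 0.605, -0.75, -0.035, -0.416, 1],
)

```text
t: 1.1
eef_pos: [519.8, 259.0, 200.2]
tcp_rot: [-3.141, 0.0, 1.37]
ft_force: [-0.4, 0.3, -0.4]
opening: 1.0
grip_force: 0.0
```

>>> servo_tool(
  moves=[0, 0, 0, 0, 1, 0, 0, 0, 0, 1],
)

```text
t: 1.27
eef_pos: [519.0, 260.5, 200.6]
tcp_rot: [-3.141, 0.0, 1.378]
ft_force: [0.3, 0.2, 0.2]
opening: 0.997
grip_force: 0.0
```

```bash
cat >> h.py <<'E'
def snap(tag):
    s=state(); c=get_calibration("wrist"); im,d=read_camera("wrist")
    np.savez(f"pics/{tag}.npz",im=im,d=d,K=c["K"],k1=c["k1"],R=c["R"],t=c["t"]); cv2.imwrite(f"pics/{tag}.png",im)
    return s,dict(c),im,d
E
python3 - <<'E'
from h import *
s,c,im,d=snap("w1")
print(s["t"],s["eef_pos"],s["tcp_rot"],s["joints"]); print(c["R"],-c["R"].T@c["t"])
E
```

```text
1.2667 [518.98852533 260.49582355 200.58000327] [-3.14145428e+00  1.31100217e-04  1.37782166e+00] [ 3.51479719e-01  4.42729552e-01  1.68697250e+00 -4.77309074e-05
  1.01207687e+00  5.44479699e-01]
[[ 0.98124624 -0.19275561 -0.00104104]
 [-0.18591587 -0.94782629  0.25896064]
 [-0.05090285 -0.25391061 -0.96588731]] [532.93124972 331.69771588 369.5234617 ]
```

View pics/w1.png

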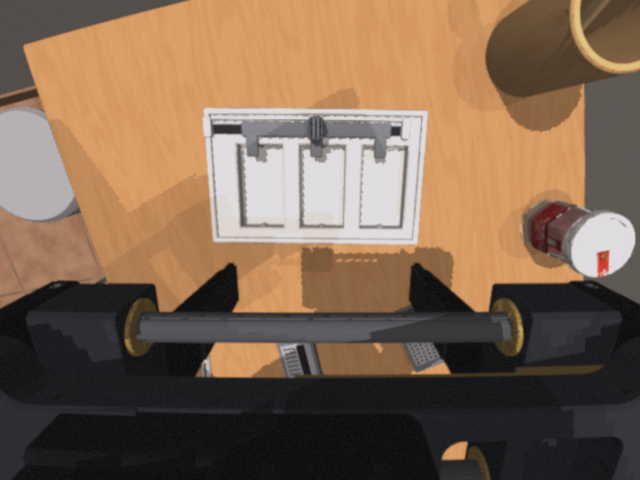

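The case spans (206,108)–(416,243), with three bays. The bar's grip is at (317,127), and the tongues sit over the bays, so the bar is shut or partly shut. Next I'll fit the case rectangle and the grip.

```bash
cat >> h.py <<'E'
def load(tag):
    f=np.load(f"pics/{tag}.npz"); return dict(K=f["K"],k1=float(f["k1"]),R=f["R"],t=f["t"]),f["im"],f["d"]
def rect(c,im,box,z,lo,hi,s=3,k=9):
    """min-area rectangle of the largest HSV blob in the box (x0,x1,y0,y1) at height z: centre, sides, yaw of the longer/shorter side"""
    o=ortho(c,im,*box,z,s); m=cv2.inRange(cv2.cvtColor(o,cv2.COLOR_BGR2HSV),lo,hi)
    m=cv2.morphologyEx(m,cv2.MORPH_OPEN,np.ones((k,k)))
    q=max(cv2.findContours(m,cv2.RETR_EXTERNAL,cv2.CHAIN_APPROX_NONE)[0],key=cv2.contourArea)
    b=cv2.boxPoints(cv2.minAreaRect(q)); w=np.c_[box[1]-b[:,1]/s,box[3]-b[:,0]/s]
    e=w[1]-w[0],w[2]-w[1]; l=max(e,key=np.linalg.norm)
    return w.mean(0),sorted(np.linalg.norm(e,axis=1)),np.arctan2(l[1],l[0]),o,m
E
python3 - <<'E'
from h import *
np.set_printoptions(precision=2,suppress=True)
c,im,d=load("w1")
ce,sz,yaw,o,m=rect(c,im,(380,660,190,400),28,(0,0,150),(180,60,255),k=5)
print(ce,sz,yaw,np.mod(yaw+np.pi/2,np.pi)-np.pi/2)
P,u,v=cloud(c,d)
psi=-0.195
a=np.array([np.cos(psi),np.sin(psi)]); b=np.array([-a[1],a[0]])
q=P[:,:2]-ce; X=q@a; Y=q@b; Z=P[:,2]
for n,g in {"rimsX":(abs(Y)<50)&(abs(X)<125),"bed":(abs(X)<20)&(abs(Y)<30)}.items():
    print(n,np.histogram(Z[g],bins=np.arange(-4,60,4)))
g=(Z>40)&(abs(X)<80)&(abs(Y-58)<20); print("grip",X[g].min(),X[g].max(),Y[g].min(),Y[g].max(),np.median(X[g]),np.median(Y[g]),Z[g].max(),g.sum())
o=ortho(c,im,380,660,190,400,24,3)
for i in (-64,0,64):
    pts=[ce+a*(i+sx*23.5)+b*sy*43.5 for sx,sy in((-1,-1),(1,-1),(1,1),(-1,1))]
    cv2.polylines(o,[np.int32([[(400-p[1])*3,(660-p[0])*3] for p in pts])],True,(0,0,255),1)
pts=[ce+a*sx*111+b*sy*69 for sx,sy in((-1,-1),(1,-1),(1,1),(-1,1))]
cv2.imwrite("pics/w1o.png",cv2.resize(o,None,fx=.7,fy=.7))
E
```

```text
[517.18 301.96] [np.float32(136.98878), np.float32(221.56763)] -0.20496605 -0.20496607
rimsX (array([ 852,  944, 8390,  200,  223,  189, 6546, 1990, 1793,    9,    1,
          1,    7,  184,   17]), array([-4,  0,  4,  8, 12, 16, 20, 24, 28, 32, 36, 40, 44, 48, 52, 56]))
bed (array([   0,  152, 1597,   34,   18,    1,  243,   31,   81,    0,    0,
          0,    0,    0,    0]), array([-4,  0,  4,  8, 12, 16, 20, 24, 28, 32, 36, 40, 44, 48, 52, 56]))
grip -5.010094029907677 8.979178466005699 38.80899666965053 59.37668478857819 1.6856159820403418 49.09318237345248 53.20786331283339 364
```

View pics/w1o.png

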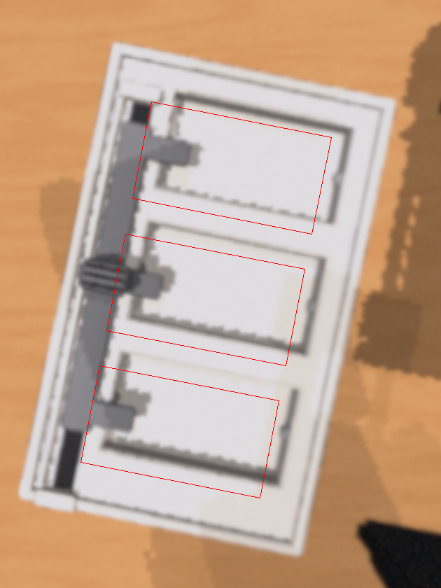

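```bash
cat >> h.py <<'E'
def bays(c,d,ce,psi,zb,dx,half=(40,60),s=3):
    """opening of the recess near ce+dx along x: edges in the frame (ce,psi) from depth: pixels whose ray at bed level zb ends deeper"""
    a=np.array([np.cos(psi),np.sin(psi)]); b=np.array([-a[1],a[0]])
    P,u,v=cloud(c,d); Z=np.full(d.shape,99,np.float32); Z[v,u]=P[:,2]
    xs=np.arange(dx-half[0],dx+half[0],1/s); ys=np.arange(-half[1],half[1],1/s)
    X,Y=np.meshgrid(xs,ys,indexing="ij"); W=ce+X[...,None]*a+Y[...,None]*b
    Q=np.c_[W.reshape(-1,2),np.full(X.size,zb)]
    p=cv2.projectPoints(Q,cv2.Rodrigues(c["R"])[0],c["t"],c["K"],np.array([c["k1"],0,0,0]))[0].reshape(X.shape+(2,)).astype(np.float32)
    return xs,ys,cv2.remap(Z,p[...,0],p[...,1],cv2.INTER_NEAREST)
E
python3 - <<'E'
from h import *
np.set_printoptions(precision=2,suppress=True)
c,im,d=load("w1"); ce=np.array([517.18,301.96]); psi=-0.205
for dx in (-64,0,64):
    xs,ys,Z=bays(c,d,ce,psi,24,dx); m=(Z<19)&(Z>-2)
    m=cv2.morphologyEx(m.astype(np.uint8),cv2.MORPH_OPEN,np.ones((9,9)))
    for yy in (-35,-10,10):
        r=xs[m[:,np.argmin(abs(ys-yy))]>0]; print(dx,"y",yy,r.min(),r.max(),end="; ")
    for xx in (-12,0,12,18):
        r=ys[m[np.argmin(abs(xs-dx-xx-2))]>0]; print("x",xx,r.min(),r.max(),end="; ")
    print()
E
```

```text
-64 y -35 -79.00000000000036 -32.66666666666768; -64 y -10 -78.66666666666703 -32.33333333333435; -64 y 10 -78.66666666666703 -33.00000000000101; x -12 -51.66666666666661 34.333333333334; x 0 -51.33333333333327 21.33333333333391; x 12 -52.33333333333328 34.333333333334; x 18 -51.33333333333327 33.333333333334; 
0 y -35 -40.0 31.00000000000051; 0 y -10 -40.0 31.33333333333384; 0 y 10 -40.0 30.66666666666717; x -12 -51.99999999999994 33.66666666666734; x 0 -51.99999999999994 22.000000000000583; x 12 -51.66666666666661 34.00000000000067; x 18 -51.66666666666661 34.00000000000067; 
64 y -35 24.0 94.66666666666642; 64 y -10 24.0 93.99999999999974; 64 y 10 24.0 94.66666666666642; x -12 -52.33333333333328 33.66666666666734; x 0 -50.999999999999936 22.000000000000583; x 12 -51.99999999999994 34.00000000000067; x 18 -51.99999999999994 34.00000000000067;
```

Bay 1 fits at about (523.1, 291.6) with yaw −0.205. The sizes of 46×86 mm, floor z≈6 and bed z≈24 all agree with what was given. The bar's grip is at (529, 350), so the joint reads about 26 mm. I'll grip it and draw it open.

>>> servo_tool(
  moves=[0.0245, 0.224, -0.2, -0.003, 0.5, 0.0245, 0.224, -0.2, -0.003, 0.5, 0.0245, 0.224, -0.2, -0.003, 0.5, 0.0245, 0.224, -0.2, -0.003, 0.5, 0.0245, 0.224, -0.417, -0.003, 0.5, 0.0245, 0.224, -0.417, -0.003, 0.5, 0.0245, 0.224, -0.417, -0.003, 0.5, 0.0245, 0.224, -0.417, -0.003, 0.5, 0.0245, 0.224, -0.417, -0.003, 0.5, 0.0245, 0.224, -0.417, -0.003, 0, 0.0245, 0.224, -0.417, -0.003, 0, 0.0245, 0.224, -0.417, -0.003, 0],
)

```text
t: 2.32
eef_pos: [529.2, 349.8, 34.6]
tcp_rot: [3.141, -0.001, 1.366]
ft_force: [0.3, -0.5, -0.5]
opening: 0.345
grip_force: 0.0
```

>>> servo_tool(
  moves=[0, 0, 0, 0, 0, 0, 0, 0, 0, 0, 0, 0, 0, 0, 0, 0, 0, 0, 0, 0],
)

```text
t: 2.65
eef_pos: [529.2, 349.7, 34.1]
tcp_rot: [3.141, -0.0, 1.365]
ft_force: [-0.8, -0.5, 2.4]
opening: 0.146
grip_force: 30.0
```

>>> servo_tool(
  moves=[-0.02, 0.004, 0, 0, 0, -0.04, 0.008, 0, 0, 0, -0.055, 0.0115, 0, 0, 0, -0.064, 0.0133, 0, 0, 0, -0.0685, 0.0143, 0, 0, 0, -0.0685, 0.0143, 0, 0, 0, -0.0685, 0.0143, 0, 0, 0],
)

```text
t: 3.23
eef_pos: [503.5, 355.1, 34.1]
tcp_rot: [3.138, -0.001, 1.366]
ft_force: [11.4, -6.0, -0.6]
opening: 0.144
grip_force: 30.0
```

>>> servo_tool(
  moves=[0, 0, 0, 0, 0.5, 0, 0, 0, 0, 0.5, 0, 0, 0, 0, 0.5, 0, 0, 0.1, 0, 0.5, 0, 0, 0.2, 0, 0.5, -0.0045, -0.914, 0.415, 0.065, 1, -0.0045, -0.914, 0.415, 0.065, 1, -0.0045, -0.914, 0.415, 0.065, 1, -0.0045, -0.914, 0.415, 0.065, 1, -0.0045, -0.914, 0.415, 0.065, 1, -0.0045, -0.914, 0.415, 0.065, 1, -0.0045, -0.914, 0.415, 0.065, 1],
)

```text
t: 4.23
eef_pos: [499.4, 70.5, 180.9]
tcp_rot: [-3.141, -0.0, 1.57]
ft_force: [0.7, 0.8, -0.5]
opening: 0.928
grip_force: 0.0
```

>>> servo_tool(
  moves=[0, -0.15, 0, 0, 1, 0, -0.15, 0, 0, 1, 0, -0.15, 0, 0, 1, 0, -0.15, 0, 0, 1],
)

```text
t: 4.57
eef_pos: [500.0, 11.5, 180.5]
tcp_rot: [-3.141, -0.0, 1.568]
ft_force: [0.0, 0.1, -0.5]
opening: 1.0
grip_force: 0.0
```

```bash
python3 - <<'E'
from h import *
s,c,im,d=snap("w2")
print(s["eef_pos"],s["tcp_rot"])
E
```

```text
[499.98262279  11.46505562 180.51691146] [-3.14122126e+00 -3.20234868e-04  1.56756954e+00]
```

>>> servo_tool(
  moves=[0.025, -0.3, 0.05, 0.04, 1, 0.025, -0.3, 0.05, 0.072, 1, 0.025, -0.3, 0.05, 0.072, 1, 0.025, -0.3, 0.05, 0.072, 1, 0.025, -0.3, 0.05, 0.072, 1],
)

```text
t: 5.03
eef_pos: [510.6, -108.5, 200.5]
tcp_rot: [3.141, -0.0, 1.794]
ft_force: [0.0, 1.3, 0.5]
opening: 1.002
grip_force: 0.0
```

```bash
python3 - <<'E'
from h import *
s,c,im,d=snap("w3")
print(s["eef_pos"],s["tcp_rot"])
E
```

```text
[ 510.6397843  -108.49744113  200.53854488] [ 3.14136285e+00 -5.14153362e-05  1.79438043e+00]
```

>>> servo_tool(
  moves=[0, -0.49, 0, 0, 1, 0, -0.49, 0, 0, 1, 0, -0.49, 0, 0, 1, 0, -0.49, 0, 0, 1, 0, -0.49, 0, 0, 1, 0, -0.49, 0, 0, 1, 0, -0.49, 0, 0, 1, 0, -0.49, 0, 0, 1],
)

```text
t: 5.75
eef_pos: [510.7, -301.9, 200.1]
tcp_rot: [-3.141, -0.001, 1.797]
ft_force: [0.1, 0.6, -0.5]
opening: 0.998
grip_force: 0.0
```

```bash
python3 - <<'E'
from h import *
s,c,im,d=snap("w4")
print(s["eef_pos"],s["tcp_rot"])
a=[load(t)[1] for t in("w2","w3","w4")]
cv2.imwrite("pics/m.png",cv2.resize(np.vstack([np.hstack([a[0][:400],a[1][:400]]),np.hstack([a[2][:400],a[2][:400]*0])]),(800,500),interpolation=cv2.INTER_AREA))
E
```

```text
[ 510.71096817 -301.90747053  200.10580531] [-3.14103904e+00 -1.28369597e-03  1.79740943e+00]
```

View pics/m.png

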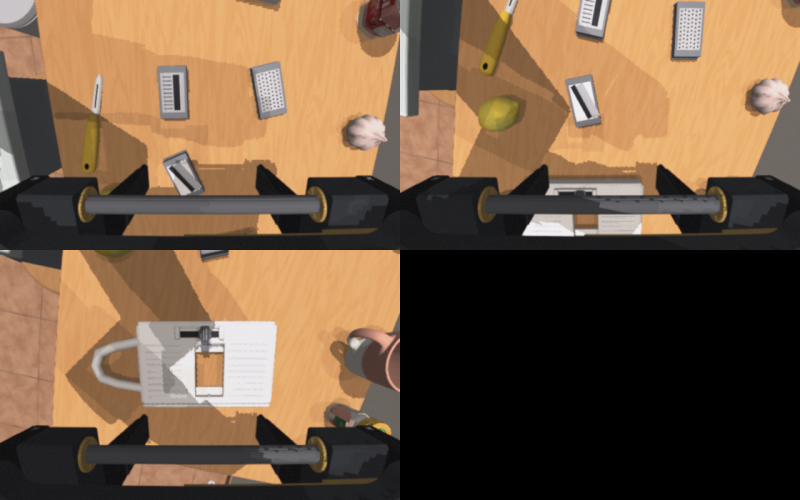

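The mosaic shows the julienne insert, a fine one (many tiny holes) and the slicing insert clear in view. The slicer has its catch grip near the middle of the bay, so it is shut or partly shut. I'll fit all of them from depth.

```bash
cat >> h.py <<'E'
def drect(c,d,ce,half,zp,lo,hi,s=3,k=7):
    """min-area rect of the blob with depth-height in lo..hi, mapped by its rays on the plane zp"""
    xs,ys,Z=bays(c,d,np.array(ce),0.,zp,0,half,s)
    m=((Z>lo)&(Z<hi)).astype(np.uint8); m=cv2.morphologyEx(cv2.morphologyEx(m,cv2.MORPH_OPEN,np.ones((k,k))),cv2.MORPH_CLOSE,np.ones((k,k)))
    q=max(cv2.findContours(m,cv2.RETR_EXTERNAL,cv2.CHAIN_APPROX_NONE)[0],key=cv2.contourArea)
    b=cv2.boxPoints(cv2.minAreaRect(q)); w=np.c_[xs[0]+b[:,1]/s,ys[0]+b[:,0]/s]+ce
    e=w[1]-w[0],w[2]-w[1]; l=max(e,key=np.linalg.norm); y=np.arctan2(l[1],l[0])
    return w.mean(0),np.sort(np.linalg.norm(e,axis=1)),y%np.pi
E
python3 - <<'E'
from h import *
np.set_printoptions(precision=3,suppress=True)
for t,n,p in (("w2","jul",(454.6,79)),("w2","fine",(604,82)),("w3","jul",(454.6,79)),("w3","fine",(604,82)),("w3","slic",(466,-61))):
    c,im,d=load(t)
    ce,sz,y=drect(c,d,p,(60,60),18,11,24); print(t,n,ce,sz,"long yaw",y,"x-axis yaw",y-np.pi/2)
    o=rect(c,im,(p[0]-60,p[0]+60,p[1]-60,p[1]+60),18,(0,0,60),(180,70,255),k=9) if 0 else None
c,im,d=load("w4")
ce,sz,y=drect(c,d,(508,-267),(130,90),34,30,38,k=3); print("slicer",ce,sz,y)
psi=y if y<1.5 else y-np.pi
print(psi)
for dx in (0,):
    xs,ys,Z=bays(c,d,ce,psi,34,0,(60,70)); m=(Z<29).astype(np.uint8)
    m=cv2.morphologyEx(m,cv2.MORPH_OPEN,np.ones((9,9)))
    q=max(cv2.findContours(m,cv2.RETR_EXTERNAL,cv2.CHAIN_APPROX_NONE)[0],key=cv2.contourArea).reshape(-1,2)
    print("bay x",xs[q[:,1].min()],xs[q[:,1].max()],"y",ys[q[:,0].min()],ys[q[:,0].max()])
    for yy in (-40,-30,-15,0,15): 
        r=xs[m[:,np.argmin(abs(ys-yy))]>0]; print(yy,r.min() if len(r) else None,r.max() if len(r) else None)
    for xx in (-10,0,10,20): 
        r=ys[m[np.argmin(abs(xs-xx))]>0]; print(xx,r.min() if len(r) else None,r.max() if len(r) else None)
a=np.array([np.cos(psi),np.sin(psi)]); b=np.array([-a[1],a[0]])
P,u,v=cloud(c,d); q=P[:,:2]-ce; X=q@a; Y=q@b; Z=P[:,2]
g=(Z>54)&(abs(X)<60)&(abs(Y-50)<30); print("grip",X[g].min(),X[g].max(),Y[g].min(),Y[g].max(),np.median(X[g]),np.median(Y[g]),Z[g].max(),g.sum())
E
```

```text
w2 jul [454.167  82.466] [45.015 80.384] long yaw 1.5894278022522164 x-axis yaw 0.0186314754573198
w2 fine [604.428  85.163] [46.571 80.449] long yaw 1.8063413545462743 x-axis yaw 0.23554502775137776
w3 jul [454.859  67.775] [44.128 53.803] long yaw 1.5914118871496512 x-axis yaw 0.020615560354754647
w3 fine [604.434  83.953] [46.445 81.013] long yaw 1.807041587513334 x-axis yaw 0.23624526071843754
w3 slic [467.306 -60.652] [45.106 81.139] long yaw 1.9879659105577512 x-axis yaw 0.4171695837628546
slicer [ 500.459 -268.677] [139.47  235.088] 0.2283134517280453
0.2283134517280453
bay x -9.999999999999645 37.00000000000068 y -51.00000000000027 34.99999999999851
-40 -8.999999999999638 36.00000000000068
-30 -8.999999999999638 36.00000000000068
-15 -9.999999999999645 36.66666666666735
0 -9.666666666666309 36.333333333334025
15 -9.666666666666309 36.00000000000068
-10 -28.333333333333925 -8.666666666667538
0 -51.00000000000027 33.99999999999852
10 -51.00000000000027 22.66666666666535
20 -51.00000000000027 34.99999999999851
grip -0.8621281784287449 12.734716465299401 38.458402699576965 60.25228114933647 6.331567587703586 49.66126643908137 63.12012262516145 397
```

The slicer bay is at about (515.4, −273.6) with yaw 0.228, and its grip is at (495, −219), so the joint reads about 25 mm. The grip's y of 57.7 mm and its height are right, so I'll open the catch.

>>> servo_tool(
  moves=[-0.0388, 0.207, -0.2, 0, 0.5, -0.0388, 0.207, -0.2, 0, 0.5, -0.0388, 0.207, -0.2, 0, 0.5, -0.0388, 0.207, -0.3, 0, 0.5, -0.0388, 0.207, -0.39, 0, 0.5, -0.0388, 0.207, -0.39, 0, 0.5, -0.0388, 0.207, -0.39, 0, 0.5, -0.0388, 0.207, -0.39, 0, 0, -0.0388, 0.207, -0.39, 0, 0, -0.0388, 0.207, -0.39, 0, 0, -0.0388, 0.207, -0.39, 0, 0, -0.0388, 0.207, -0.39, 0, 0],
)

```text
t: 6.8
eef_pos: [494.9, -221.3, 45.0]
tcp_rot: [3.141, 0.0, 1.796]
ft_force: [-0.1, -0.2, -0.5]
opening: 0.214
grip_force: 0.0
```

>>> servo_tool(
  moves=[0, 0, 0, 0, 0, 0, 0, 0, 0, 0, 0, 0, 0, 0, 0],
)

```text
t: 7.05
eef_pos: [494.9, -221.4, 44.8]
tcp_rot: [3.141, 0.0, 1.796]
ft_force: [0.2, 2.0, 3.4]
opening: 0.145
grip_force: 30.0
```

>>> servo_tool(
  moves=[-0.02, -0.0046, 0, 0, 0, -0.04, -0.0093, 0, 0, 0, -0.055, -0.0128, 0, 0, 0, -0.061, -0.0142, 0, 0, 0, -0.065, -0.0151, 0, 0, 0, -0.065, -0.0151, 0, 0, 0, -0.065, -0.0151, 0, 0, 0],
)

```text
t: 7.63
eef_pos: [471.6, -227.0, 44.9]
tcp_rot: [3.136, 0.002, 1.795]
ft_force: [21.3, 15.2, -2.0]
opening: 0.146
grip_force: 30.0
```

>>> servo_tool(
  moves=[0, 0, 0, 0, 0.4, 0, 0, 0, 0, 0.4, 0, 0, 0, 0, 0.4, 0, 0, 0.1, 0, 0.5, 0.062, 0.251, 0.2125, 0.061, 0.7, 0.062, 0.251, 0.2125, 0.061, 0.7, 0.062, 0.251, 0.2125, 0.061, 0.7, 0.062, 0.251, 0.2125, 0.061, 0.7, 0.062, 0.251, 0.2125, 0.061, 0.7, 0.062, 0.251, 0.2125, 0.061, 0.7, 0.062, 0.251, 0.2125, 0.061, 0.7],
)

```text
t: 8.55
eef_pos: [493.1, -127.9, 128.9]
tcp_rot: [-3.141, -0.001, 1.986]
ft_force: [-0.2, 0.3, 0.5]
opening: 0.697
grip_force: 0.0
```

```bash
cat >> h.py <<'E'
def insfit(c,im,d,p):
    print("depth",drect(c,d,p,(60,60),18,13,24))
    r=rect(c,im,(p[0]-60,p[0]+60,p[1]-60,p[1]+60),18,(0,0,30),(180,90,255),k=9); print("colour",r[0],r[1],r[2]%np.pi)
    return r
E
python3 - <<'E'
from h import *
np.set_printoptions(precision=3,suppress=True)
s,c,im,d=snap("w5"); print(s["eef_pos"],s["tcp_rot"],-c["R"].T@c["t"])
r=insfit(c,im,d,(467.3,-60.7))
cv2.imwrite("pics/w5o.png",np.hstack([r[3],cv2.cvtColor(r[4],cv2.COLOR_GRAY2BGR)]))
E
```

```text
[ 493.084 -127.897  128.93 ] [-3.141 -0.001  1.986] [463.956 -61.596 297.927]
depth (array([467.342, -61.235]), array([44.533, 79.608]), np.float64(1.9853032939254251))
colour [467.498 -60.623] [np.float32(45.07315), np.float32(80.35301)] 1.9847951
```

View pics/w5o.png

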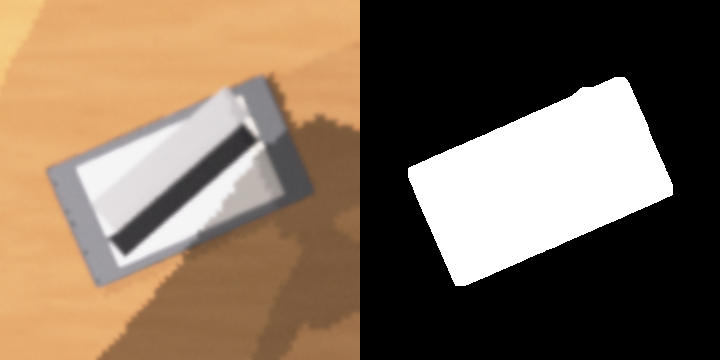

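The orthophoto shows the slicing insert, with its slanting blade and black slot, face up at (467.4, −60.9) and its long side at 1.985 rad. Colour and depth agree on this, so I'll grasp it.

>>> servo_tool(
  moves=[-0.0643, 0.1675, -0.15, 0, 0.7, -0.0643, 0.1675, -0.15, 0, 0.7, -0.0643, 0.1675, -0.15, 0, 0.7, -0.0643, 0.1675, -0.22, 0, 0.7, -0.0643, 0.1675, -0.27, 0, 0.7, -0.0643, 0.1675, -0.295, 0, 0.7, -0.0643, 0.1675, -0.295, 0, 0.7, -0.0643, 0.1675, -0.295, 0, 0.7, -0.0643, 0.1675, -0.295, 0, 0.7],
)

```text
t: 9.35
eef_pos: [468.4, -60.5, 12.3]
tcp_rot: [3.141, 0.001, 1.987]
ft_force: [-0.2, -0.9, 0.5]
opening: 0.696
grip_force: 0.0
```

```bash
python3 - <<'E'
from h import *
np.set_printoptions(precision=3,suppress=True)
s,c,im,d=snap("w6"); print(s["eef_pos"],s["tcp_rot"],-c["R"].T@c["t"])
E
```

```text
[468.355 -60.494  12.325] [3.141 0.001 1.987] [438.847   5.856 181.234]
```

View pics/w6.png

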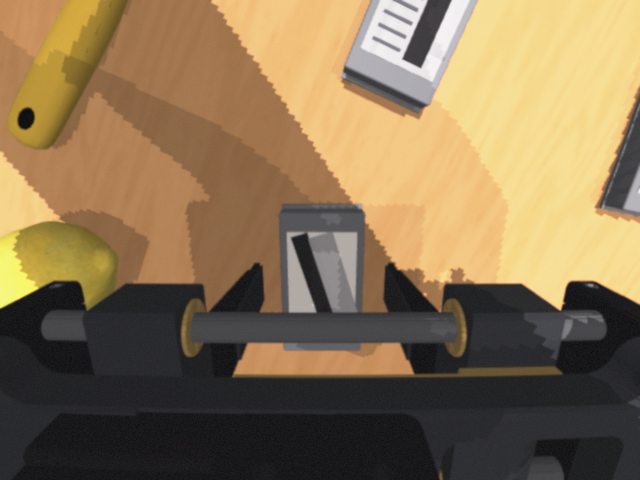

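The insert is centred between the open fingers (insert columns 280–364, fingers at 262 and 386). I'll close and lift.

>>> servo_tool(
  moves=[0, 0, -0.003, 0, 0.7, 0, 0, -0.003, 0, 0, 0, 0, -0.003, 0, 0, 0, 0, -0.003, 0, 0, 0, 0, -0.003, 0, 0, 0, 0, -0.003, 0, 0, 0, 0, -0.003, 0, 0],
)

```text
t: 9.98
eef_pos: [468.0, -60.0, 10.5]
tcp_rot: [3.141, 0.0, 1.988]
ft_force: [-0.8, -0.6, 3.2]
opening: 0.458
grip_force: 30.0
```

>>> servo_tool(
  moves=[0, 0, 0.1, 0, 0, 0, 0, 0.2, 0, 0, 0, 0, 0.2, 0, 0, 0, 0, 0.2, 0, 0],
)

```text
t: 10.32
eef_pos: [468.6, -60.1, 91.9]
tcp_rot: [3.139, 0.002, 1.988]
ft_force: [-0.0, 0.4, -1.7]
opening: 0.459
grip_force: 30.0
```

```bash
python3 - <<'E'
from h import *
np.set_printoptions(precision=3,suppress=True)
s,c,im,d=snap("w7"); print(s["eef_pos"],s["tcp_rot"],-c["R"].T@c["t"])
z=s["eef_pos"][2]+18-10
p=s["eef_pos"][:2]
o=ortho(c,im,p[0]-70,p[0]+70,p[1]-70,p[1]+70,z,4)
cv2.imwrite("pics/w7o.png",np.hstack([o,im[150:400,150:500][:,:].repeat(1,0) if 0 else o[:,:0]]))
E
```

```text
[468.646 -60.124  91.905] [3.139 0.002 1.988] [438.63    6.336 260.682]
```

View pics/w7o.png

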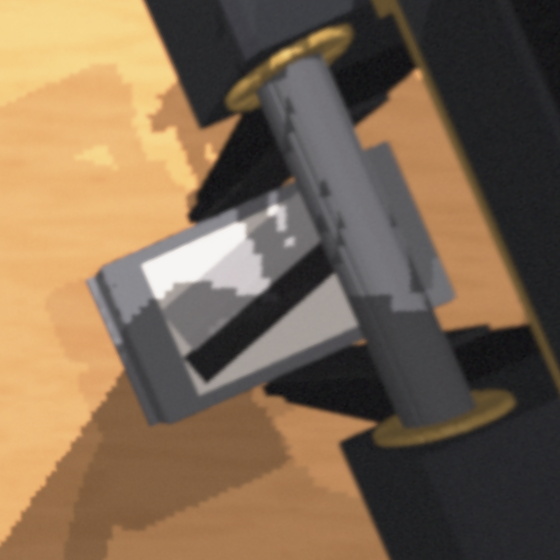

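The grip is 43.6 mm wide (44 expected) and the insert sits centred within about 1 mm of the TCP. Next I'll re-measure the slicer bay from right above, carrying the insert.

>>> servo_tool(
  moves=[0.158, -0.709, 0.12, -0.06, 0, 0.158, -0.709, 0.12, -0.06, 0, 0.158, -0.709, 0.12, -0.06, 0, 0.158, -0.709, 0.12, -0.06, 0, 0.158, -0.709, 0.12, -0.06, 0, 0.158, -0.709, 0.12, -0.06, 0, 0.158, -0.709, 0.12, -0.06, 0, 0.158, -0.709, 0.12, -0.06, 0, 0.158, -0.709, 0.12, -0.06, 0, 0.158, -0.709, 0.12, -0.06, 0],
)

```text
t: 11.2
eef_pos: [530.2, -342.9, 136.3]
tcp_rot: [-3.14, -0.003, 1.798]
ft_force: [0.5, 1.0, -0.4]
opening: 0.459
grip_force: 30.0
```

```bash
cat >> h.py <<'E'
def openfit(c,d,ce,psi,zb,ztop,half=(45,60),s=4):
    """minimum-area rect of the recess opening, in the frame at ce,psi; and its side positions by median"""
    xs,ys,Z=bays(c,d,np.array(ce,float),psi,zb,0,half,s); m=((Z<ztop)&(Z>-5)).astype(np.uint8)
    m=cv2.morphologyEx(m,cv2.MORPH_OPEN,np.ones((9,9)))
    n,l,st,_=cv2.connectedComponentsWithStats(m); m=(l==l[np.argmin(abs(xs)),np.argmin(abs(ys))]).astype(np.uint8)
    def fit(ax):
        out=[]
        for side in (0,1):
            P=[]
            for i in range(m.shape[1-ax]):
                t=(xs,ys)[1-ax][i]
                if abs(t)>(30,14)[ax]: continue
                w=np.nonzero(m[:,i] if ax==0 else m[i])[0]
                if len(w): P.append((t,(xs,ys)[ax][w[0] if side==0 else w[-1]]))
            P=np.array(P); med=np.median(P[:,1]); P=P[abs(P[:,1]-med)<2.5]
            k=np.polyfit(P[:,0],P[:,1],1); out.append((round(k[1],2),round(k[0],4),len(P)))
        return out
    return fit(0),fit(1),m
E
python3 - <<'E'
from h import *
np.set_printoptions(precision=3,suppress=True)
s,c,im,d=snap("w8"); print(s["eef_pos"],s["tcp_rot"],-c["R"].T@c["t"],s["opening"])
fx,fy,m=openfit(c,d,(515.4,-273.6),0.228,34,29); print(fx,fy)
P,u,v=cloud(c,d); a=np.array([np.cos(.228),np.sin(.228)]); b=np.array([-a[1],a[0]])
q=P[:,:2]-(515.4,-273.6); X=q@a; Y=q@b; Z=P[:,2]
g=(Z>56)&(abs(X)<60)&(abs(Y-58)<20); print("grip",X[g].min(),X[g].max(),Y[g].min(),Y[g].max(),g.sum())
cv2.imwrite("pics/w8o.png",ortho(c,im,400,620,-360,-180,34,3))
E
```

```text
[ 530.211 -342.905  136.284] [-3.14  -0.003  1.798] [ 514.299 -272.664  305.462] 0.4594789638857651
[(np.float64(-22.84), np.float64(-0.0063), 241), (np.float64(23.23), np.float64(-0.002), 241)] [(np.float64(-43.25), np.float64(0.0184), 113), (np.float64(41.95), np.float64(0.0092), 113)]
grip -38.68628396008782 -25.055068200405326 46.530317001696616 68.4358033426297 681
```

View pics/w8o.png

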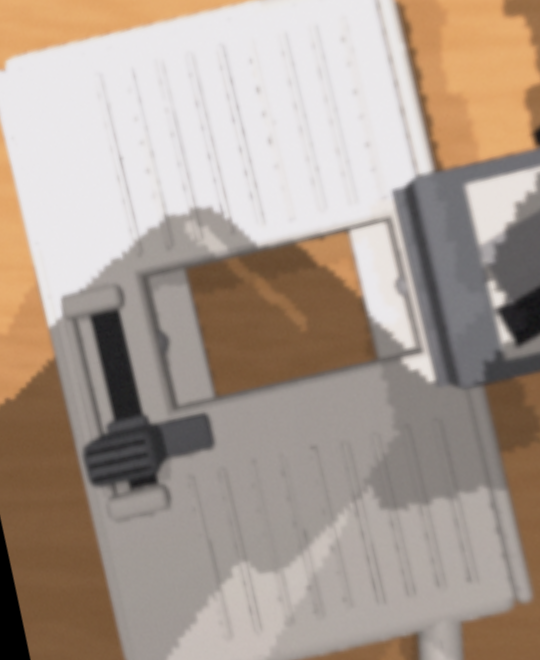

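The view shows the catch fully open (grip 32 mm to −x). The bay's corners are at ≈(148,272),(390,220),(420,352),(172,407), so its centre is (515.7, −274.2). I'll bring the insert over it.

>>> servo_tool(
  moves=[-0.036, 0.171, -0.05, 0.0025, 0, -0.036, 0.171, -0.05, 0.0025, 0, -0.036, 0.171, -0.1, 0.0025, 0, -0.036, 0.171, -0.18, 0.0025, 0, -0.036, 0.171, -0.225, 0.0025, 0, -0.036, 0.171, -0.225, 0.0025, 0, -0.036, 0.171, -0.225, 0.0025, 0, -0.036, 0.171, -0.225, 0.0025, 0],
)

```text
t: 11.92
eef_pos: [517.0, -274.8, 49.3]
tcp_rot: [3.141, 0.0, 1.808]
ft_force: [1.9, 0.2, -0.6]
opening: 0.46
grip_force: 30.0
```

>>> servo_tool(
  moves=[-0.003, 0.0008, 0, 0, 0, -0.003, 0.0008, -0.01, 0, 0, -0.003, 0.0008, -0.02, 0, 0, -0.003, 0.0008, -0.02, 0, 0],
)

```text
t: 12.25
eef_pos: [515.3, -274.8, 40.1]
tcp_rot: [-3.142, -0.0, 1.807]
ft_force: [-0.6, -0.9, -1.3]
opening: 0.458
grip_force: 30.0
```

>>> servo_tool(
  moves=[0, 0, -0.006, 0, 0, 0, 0, -0.0115, 0, 0, 0, 0, -0.0115, 0, 0],
)

```text
t: 12.5
eef_pos: [515.4, -274.7, 35.4]
tcp_rot: [-3.141, -0.0, 1.807]
ft_force: [-0.1, 1.4, -0.4]
opening: 0.458
grip_force: 30.0
```

It slipped in 9 mm with no contact force. I'll release it, rise, shut the fingers and press.

>>> servo_tool(
  moves=[0, 0, 0, 0, 0.6, 0, 0, 0, 0, 0.6, 0, 0, 0, 0, 0.6, 0, 0, 0.04, 0, 0.6, 0, 0, 0.0875, 0, 0, 0, 0, 0.0875, 0, 0, 0, 0, 0.0875, 0, 0, 0, 0, 0.0875, 0, 0, 0, 0, 0.0875, 0, 0, 0, 0, 0.0875, 0, 0, 0, 0, 0.0875, 0, 0, 0, 0, 0.0875, 0, 0],
)

```text
t: 13.5
eef_pos: [515.4, -274.8, 70.3]
tcp_rot: [-3.141, -0.001, 1.807]
ft_force: [-0.4, -0.3, 0.4]
opening: 0.092
grip_force: 0.0
```

>>> servo_tool(
  moves=[0, 0, -0.03, 0, 0, 0, 0, -0.055, 0, 0, 0, 0, -0.06, 0, 0, 0, 0, -0.065, 0, 0, 0, 0, -0.07, 0, 0, 0, 0, -0.075, 0, 0, 0, 0, -0.075, 0, 0],
)

```text
t: 14.08
eef_pos: [515.5, -274.8, 40.5]
tcp_rot: [-3.142, -0.0, 1.807]
ft_force: [0.2, -0.2, 0.2]
opening: 0.007
grip_force: 0.0
```

>>> servo_tool(
  moves=[0, 0, -0.004, 0, 0, 0, 0, -0.008, 0, 0, 0, 0, -0.012, 0, 0, 0, 0, -0.014, 0, 0, 0, 0, -0.016, 0, 0, 0, 0, -0.016, 0, 0],
)

```text
t: 14.58
eef_pos: [515.5, -274.8, 34.3]
tcp_rot: [-3.142, -0.0, 1.807]
ft_force: [-0.4, -0.1, 0.4]
opening: 0.004
grip_force: 0.3
```

>>> servo_tool(
  moves=[0, 0, -0.002, 0, 0, 0, 0, -0.004, 0, 0, 0, 0, -0.005, 0, 0, 0, 0, -0.005, 0, 0],
)

```text
t: 14.92
eef_pos: [515.5, -274.9, 34.2]
tcp_rot: [3.141, 0.001, 1.807]
ft_force: [-6.7, 4.1, 23.2]
opening: 0.002
grip_force: 11.8
```

It bottoms out at z = 34.2 with 23 N, so it is flush. Now I'll shut the catch.

>>> servo_tool(
  moves=[0, 0, 0.06, 0, 0, 0, 0, 0.13, 0, 0.5, -0.1105, 0.121, 0.13, 0, 0.5, -0.1105, 0.121, 0.13, 0, 0.5, -0.1105, 0.121, 0.13, 0, 0.5, -0.1105, 0.121, 0.13, 0, 0.5, -0.1105, 0.121, 0.08, 0, 0.5, -0.1105, 0.121, 0.03, 0, 0.5, -0.1105, 0.121, 0.03, 0, 0.5, -0.1105, 0.121, 0.03, 0, 0, -0.1105, 0.121, 0.03, 0, 0, -0.1105, 0.121, 0.03, 0, 0],
)

```text
t: 15.92
eef_pos: [471.7, -226.8, 45.1]
tcp_rot: [3.141, 0.001, 1.807]
ft_force: [0.4, 0.2, 0.7]
opening: 0.343
grip_force: 0.0
```

>>> servo_tool(
  moves=[0, 0, 0, 0, 0, 0, 0, 0, 0, 0, 0, 0, 0, 0, 0, 0, 0, 0, 0, 0],
)

```text
t: 16.25
eef_pos: [471.9, -226.5, 44.8]
tcp_rot: [3.14, 0.001, 1.806]
ft_force: [3.1, 1.9, 3.0]
opening: 0.152
grip_force: 30.0
```

>>> servo_tool(
  moves=[0.02, 0.0048, 0, 0, 0, 0.04, 0.0096, 0, 0, 0, 0.06, 0.0144, 0, 0, 0, 0.072, 0.0172, 0, 0, 0, 0.078, 0.0187, 0, 0, 0, 0.08, 0.0192, 0, 0, 0, 0.08, 0.0192, 0, 0, 0],
)

```text
t: 16.83
eef_pos: [503.3, -219.0, 44.7]
tcp_rot: [-3.14, 0.0, 1.807]
ft_force: [-8.5, -5.5, 9.3]
opening: 0.147
grip_force: 30.0
```

The catch moved 32.3 mm to its stop, so it is shut. On to the julienne insert.

>>> servo_tool(
  moves=[0, 0, 0, 0, 0.4, 0, 0, 0, 0, 0.4, 0, 0, 0, 0, 0.4, 0, 0, 0.1, 0, 0.5, -0.119, 0.5725, 0.2125, -0.069, 0.7, -0.119, 0.5725, 0.2125, -0.069, 0.7, -0.119, 0.5725, 0.2125, -0.069, 0.7, -0.119, 0.5725, 0.2125, -0.069, 0.7, -0.119, 0.5725, 0.2125, -0.069, 0.7, -0.119, 0.5725, 0.2125, -0.069, 0.7, -0.119, 0.5725, 0.2125, -0.069, 0.7, -0.119, 0.5725, 0.2125, -0.069, 0.7],
)

```text
t: 17.83
eef_pos: [455.9, 11.5, 129.7]
tcp_rot: [3.141, 0.0, 1.593]
ft_force: [0.3, 0.7, -0.9]
opening: 0.697
grip_force: 0.0
```

>>> servo_tool(
  moves=[0, 0, 0, 0, 0.7, 0, 0, 0, 0, 0.7],
)

```text
t: 18.0
eef_pos: [456.1, 9.4, 129.1]
tcp_rot: [-3.141, 0.0, 1.589]
ft_force: [0.0, -0.1, 0.1]
opening: 0.697
grip_force: 0.0
```

```bash
python3 - <<'E'
from h import *
np.set_printoptions(precision=3,suppress=True)
s,c,im,d=snap("w9"); print(s["eef_pos"],s["tcp_rot"],-c["R"].T@c["t"])
r=insfit(c,im,d,(454.3,81)); r2=insfit(c,im,d,(604,84))
cv2.imwrite("pics/w9o.png",np.hstack([r[3],r2[3]]))
E
```

```text
[456.091   9.39  129.074] [-3.141  0.     1.589] [454.764  81.927 298.029]
depth (array([454.061,  82.157]), array([44.196, 79.523]), np.float64(1.5812126514518718))
colour [454.042  82.342] [np.float32(44.07276), np.float32(80.35996)] 1.5864204
depth (array([604.209,  85.205]), array([46.034, 80.206]), np.float64(1.8030853943989522))
colour [601.602  85.104] [np.float32(50.076366), np.float32(81.51498)] 1.8045398
```

>>> servo_tool(
  moves=[-0.005, 0.1815, -0.15, -0.001, 0.7, -0.005, 0.1815, -0.15, -0.001, 0.7, -0.005, 0.1815, -0.15, -0.001, 0.7, -0.005, 0.1815, -0.22, -0.001, 0.7, -0.005, 0.1815, -0.27, -0.001, 0.7, -0.005, 0.1815, -0.295, -0.001, 0.7, -0.005, 0.1815, -0.295, -0.001, 0.7],
)

```text
t: 18.63
eef_pos: [453.1, 81.9, 9.4]
tcp_rot: [-3.138, 0.0, 1.586]
ft_force: [-0.2, 0.4, -0.2]
opening: 0.7
grip_force: 0.0
```

>>> servo_tool(
  moves=[0, 0, 0.004, 0, 0.7, 0, 0, 0.004, 0, 0, 0, 0, 0.004, 0, 0, 0, 0, 0.004, 0, 0, 0, 0, 0.004, 0, 0, 0, 0, 0.004, 0, 0, 0, 0, 0.004, 0, 0],
)

```text
t: 19.22
eef_pos: [454.0, 82.8, 13.5]
tcp_rot: [3.14, 0.0, 1.587]
ft_force: [-0.5, -1.6, 7.7]
opening: 0.46
grip_force: 30.0
```

>>> servo_tool(
  moves=[0, 0, 0.1, 0, 0, 0, 0, 0.2, 0, 0, 0, 0, 0.25, 0, 0, 0, 0, 0.25, 0, 0],
)

```text
t: 19.55
eef_pos: [455.2, 83.0, 116.7]
tcp_rot: [3.135, -0.0, 1.587]
ft_force: [0.4, 0.4, -0.6]
opening: 0.46
grip_force: 30.0
```

>>> servo_tool(
  moves=[-0.03, 0.346, 0.058, -0.0703, 0, -0.03, 0.346, 0.058, -0.0703, 0, -0.03, 0.346, 0.058, -0.0703, 0, -0.03, 0.346, 0.058, -0.0703, 0, -0.03, 0.346, 0.058, -0.0703, 0, -0.03, 0.346, 0.058, -0.0703, 0, -0.03, 0.346, 0.058, -0.0703, 0],
)

```text
t: 20.13
eef_pos: [441.3, 220.8, 135.4]
tcp_rot: [-3.141, 0.001, 1.367]
ft_force: [0.2, -0.5, -0.6]
opening: 0.457
grip_force: 30.0
```

```bash
python3 - <<'E'
from h import *
np.set_printoptions(precision=3,suppress=True)
s,c,im,d=snap("w10"); print(s["eef_pos"],s["tcp_rot"],-c["R"].T@c["t"],s["opening"])
psi=-.205; a=np.array([np.cos(psi),np.sin(psi)]); b=np.array([-a[1],a[0]]); b1=np.array([523.1,291.6])
for i in (-64,0,64):
    try:
        fx,fy,m=openfit(c,d,b1+i*a,psi,24,19,(32,60)); print(i,fx,fy)
    except Exception as e: print(i,e)
P,u,v=cloud(c,d)
q=P[:,:2]-b1; X=q@a; Y=q@b; Z=P[:,2]
g=(Z>46)&(abs(X)<60)&(abs(Y-58)<15); print("grip",X[g].min(),X[g].max(),Y[g].min(),Y[g].max(),g.sum())
p=s["eef_pos"]
o=ortho(c,im,400,560,170,370,24,3); o2=ortho(c,im,p[0]-70,p[0]+70,p[1]-70,p[1]+70,p[2]+5,3)
o2=np.vstack([o2,np.zeros((len(o)-len(o2),o2.shape[1],3),np.uint8)])
cv2.imwrite("pics/w10o.png",cv2.resize(np.hstack([o,o2]),None,fx=.75,fy=.75))
E
```

```text
[441.256 220.785 135.389] [-3.141  0.001  1.367] [456.175 291.882 304.297] 0.45721520149028844
-64 [(np.float64(-23.14), np.float64(-0.0002), 241), (np.float64(22.98), np.float64(0.0078), 241)] [(np.float64(-43.75), np.float64(-0.0), 113), (np.float64(42.08), np.float64(0.0053), 113)]
0 [(np.float64(-23.66), np.float64(-0.0029), 241), (np.float64(21.71), np.float64(0.0099), 241)] [(np.float64(-43.65), np.float64(0.0127), 113), (np.float64(41.54), np.float64(-0.0118), 113)]
64 [(np.float64(-24.4), np.float64(-0.0057), 241), (np.float64(20.34), np.float64(0.0021), 241)] [(np.float64(-43.32), np.float64(0.0106), 113), (np.float64(41.75), np.float64(0.0367), 113)]
grip -39.40681020255795 -24.86996455996636 46.077267652720415 69.17184009672759 698
```

View pics/w10o.png

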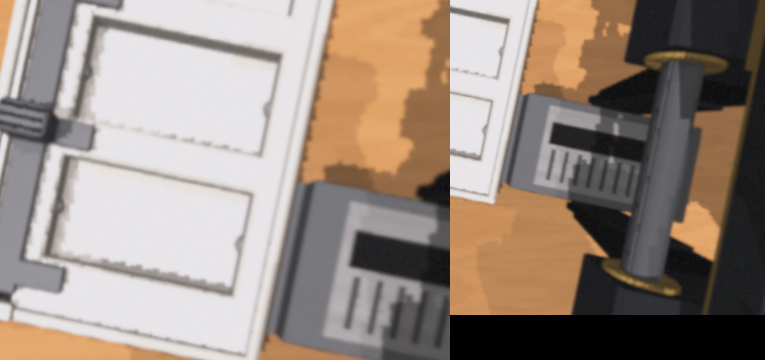

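The bays are clear of the tongues and the bar is open (grip at −32). Bay 0's centre is (460.2, 303.8), and the held julienne insert is centred on the TCP. I'll place it there.

>>> servo_tool(
  moves=[0.047, 0.207, -0.05, 0, 0, 0.047, 0.207, -0.05, 0, 0, 0.047, 0.207, -0.05, 0, 0, 0.047, 0.207, -0.13, 0, 0, 0.047, 0.207, -0.2, 0, 0, 0.047, 0.207, -0.235, 0, 0, 0.047, 0.207, -0.235, 0, 0, 0.047, 0.207, -0.235, 0, 0],
)

```text
t: 20.85
eef_pos: [460.6, 302.9, 41.7]
tcp_rot: [-3.14, 0.001, 1.365]
ft_force: [0.3, -0.4, -0.3]
opening: 0.457
grip_force: 30.0
```

>>> servo_tool(
  moves=[-0.001, 0.0015, -0.01, 0, 0, -0.001, 0.0015, -0.02, 0, 0, -0.001, 0.0015, -0.027, 0, 0, -0.001, 0.0015, -0.032, 0, 0, -0.001, 0.0015, -0.032, 0, 0],
)

```text
t: 21.27
eef_pos: [460.1, 304.6, 29.3]
tcp_rot: [3.141, 0.0, 1.366]
ft_force: [0.6, 0.6, -0.6]
opening: 0.456
grip_force: 30.0
```

>>> servo_tool(
  moves=[0, -0.0015, -0.005, 0, 0, 0, -0.0015, -0.005, 0, 0, 0, -0.0015, -0.005, 0, 0.6, 0, -0.0015, -0.005, 0, 0.6, 0, -0.0015, -0.005, 0, 0.6, 0, -0.0015, 0.04, 0, 0.6, 0, -0.0015, 0.0875, 0, 0, 0, -0.0015, 0.0875, 0, 0, 0, -0.0015, 0.0875, 0, 0, 0, -0.0015, 0.0875, 0, 0, 0, -0.0015, 0.0875, 0, 0, 0, -0.0015, 0.0875, 0, 0],
)

```text
t: 22.27
eef_pos: [459.8, 303.8, 63.6]
tcp_rot: [-3.141, 0.001, 1.366]
ft_force: [0.1, -0.7, 0.0]
opening: 0.237
grip_force: 0.0
```

>>> servo_tool(
  moves=[0, 0, -0.03, 0, 0, 0, 0, -0.06, 0, 0, 0, 0, -0.07, 0, 0, 0, 0, -0.08, 0, 0, 0, 0, -0.086, 0, 0, 0, 0, -0.092, 0, 0, 0, 0, -0.096, 0, 0, 0, 0, -0.1, 0, 0, 0, 0, -0.1, 0, 0],
)

```text
t: 23.02
eef_pos: [460.1, 304.1, 24.4]
tcp_rot: [3.141, -0.0, 1.366]
ft_force: [0.2, -0.1, -0.0]
opening: 0.005
grip_force: 0.0
```

>>> servo_tool(
  moves=[0, 0, -0.002, 0, 0, 0, 0, -0.004, 0, 0, 0, 0, -0.006, 0, 0, 0, 0, -0.006, 0, 0],
)

```text
t: 23.35
eef_pos: [460.2, 304.1, 24.2]
tcp_rot: [3.14, -0.001, 1.366]
ft_force: [-7.0, -3.8, 30.9]
opening: 0.004
grip_force: 15.1
```

Flush at z = 24.2 under 31 N. Next, the fine insert.

>>> servo_tool(
  moves=[0, 0, 0.08, 0, 0, 0, 0, 0.18, 0, 0.5, 0.402, -0.7225, 0.265, 0.1395, 0.7, 0.402, -0.7225, 0.265, 0.1395, 0.7, 0.402, -0.7225, 0.265, 0.1395, 0.7, 0.402, -0.7225, 0.265, 0.1395, 0.7, 0.402, -0.7225, 0.265, 0.1395, 0.7, 0.402, -0.7225, 0.265, 0.1395, 0.7, 0.402, -0.7225, 0.265, 0.1395, 0.7, 0.402, -0.7225, 0.265, 0.1395, 0.7, 0.402, -0.7225, 0.265, 0.1395, 0.7, 0.402, -0.7225, 0.265, 0.1395, 0.7],
)

```text
t: 24.35
eef_pos: [621.9, 12.4, 127.9]
tcp_rot: [3.141, 0.0, 1.801]
ft_force: [0.0, -0.2, -0.3]
opening: 0.683
grip_force: 0.0
```

>>> servo_tool(
  moves=[0, 0, 0, 0, 0.7, 0, 0, 0, 0, 0.7],
)

```text
t: 24.52
eef_pos: [620.0, 16.3, 127.7]
tcp_rot: [-3.141, -0.001, 1.805]
ft_force: [-0.2, 0.7, 0.2]
opening: 0.695
grip_force: 0.0
```

```bash
python3 - <<'E'
from h import *
np.set_printoptions(precision=3,suppress=True)
s,c,im,d=snap("w11"); print(s["eef_pos"],s["tcp_rot"],-c["R"].T@c["t"])
r=insfit(c,im,d,(604,85))
cv2.imwrite("pics/w11o.png",r[3])
E
```

```text
[620.018  16.272 127.658] [-3.141 -0.001  1.805] [603.336  86.77  296.668]
depth (array([605.908,  84.963]), array([44.494, 80.186]), np.float64(1.8040931871380648))
colour [605.811  85.193] [np.float32(43.91529), np.float32(80.35688)] 1.8045397
```

>>> servo_tool(
  moves=[-0.0354, 0.172, -0.15, 0, 0.7, -0.0354, 0.172, -0.15, 0, 0.7, -0.0354, 0.172, -0.15, 0, 0.7, -0.0354, 0.172, -0.22, 0, 0.7, -0.0354, 0.172, -0.27, 0, 0.7, -0.0354, 0.172, -0.2912, 0, 0.7, -0.0354, 0.172, -0.2912, 0, 0.7, -0.0354, 0.172, -0.2912, 0, 0.7],
)

```text
t: 25.23
eef_pos: [606.8, 84.2, 12.0]
tcp_rot: [3.142, -0.0, 1.805]
ft_force: [-0.6, 0.0, 0.4]
opening: 0.7
grip_force: 0.0
```

>>> servo_tool(
  moves=[-0.002, 0.002, -0.001, 0, 0.7, -0.002, 0.002, -0.001, 0, 0, -0.002, 0.002, -0.001, 0, 0, -0.002, 0.002, -0.001, 0, 0, -0.002, 0.002, -0.001, 0, 0, -0.002, 0.002, -0.001, 0, 0, -0.002, 0.002, -0.001, 0, 0],
)

```text
t: 25.82
eef_pos: [606.1, 84.6, 11.5]
tcp_rot: [3.141, 0.0, 1.804]
ft_force: [-0.0, 0.2, 5.1]
opening: 0.455
grip_force: 30.0
```

>>> servo_tool(
  moves=[0, 0, 0.1, 0, 0, 0, 0, 0.2, 0, 0, 0, 0, 0.25, 0, 0, 0, 0, 0.25, 0, 0],
)

```text
t: 26.15
eef_pos: [607.8, 84.7, 115.6]
tcp_rot: [3.135, 0.001, 1.804]
ft_force: [0.5, 0.5, -0.3]
opening: 0.456
grip_force: 30.0
```

>>> servo_tool(
  moves=[-0.2555, 0.307, 0.056, -0.1394, 0, -0.2555, 0.307, 0.056, -0.1394, 0, -0.2555, 0.307, 0.056, -0.1394, 0, -0.2555, 0.307, 0.056, -0.1394, 0, -0.2555, 0.307, 0.056, -0.1394, 0, -0.2555, 0.307, 0.056, -0.1394, 0, -0.2555, 0.307, 0.056, -0.1394, 0, -0.2555, 0.307, 0.056, -0.1394, 0],
)

```text
t: 26.82
eef_pos: [504.2, 206.7, 132.8]
tcp_rot: [-3.141, 0.0, 1.366]
ft_force: [0.1, 0.1, -1.5]
opening: 0.46
grip_force: 30.0
```

```bash
python3 - <<'E'
from h import *
np.set_printoptions(precision=3,suppress=True)
s,c,im,d=snap("w12"); print(s["eef_pos"],s["tcp_rot"],-c["R"].T@c["t"],s["opening"])
psi=-.205; a=np.array([np.cos(psi),np.sin(psi)]); b=np.array([-a[1],a[0]]); b1=np.array([522.9,290.8])
for i in (0,64):
    fx,fy,m=openfit(c,d,b1+i*a,psi,24,19,(32,60)); print(i,fx,fy)
p=s["eef_pos"]
o=ortho(c,im,400,640,190,370,24,2.5); o2=ortho(c,im,p[0]-70,p[0]+70,p[1]-70,p[1]+70,p[2]+7,2.5)
o2=np.vstack([o2,np.zeros((len(o)-len(o2),o2.shape[1],3),np.uint8)])
o2[175]=o2[175]//2; o2[:,175]=o2[:,175]//2
cv2.imwrite("pics/w12o.png",cv2.resize(np.hstack([o,o2]),None,fx=.95,fy=.95))
E
```

```text
[504.238 206.717 132.807] [-3.141  0.     1.366] [519.109 277.742 301.756] 0.45988983466526895
0 [(np.float64(-23.04), np.float64(-0.001), 241), (np.float64(22.95), np.float64(-0.0001), 241)] [(np.float64(-42.75), np.float64(0.0), 113), (np.float64(42.9), np.float64(-0.0252), 113)]
64 [(np.float64(-23.66), np.float64(-0.0122), 241), (np.float64(21.71), np.float64(0.0096), 241)] [(np.float64(-42.71), np.float64(0.0068), 113), (np.float64(42.23), np.float64(0.0156), 113)]
```

View pics/w12o.png

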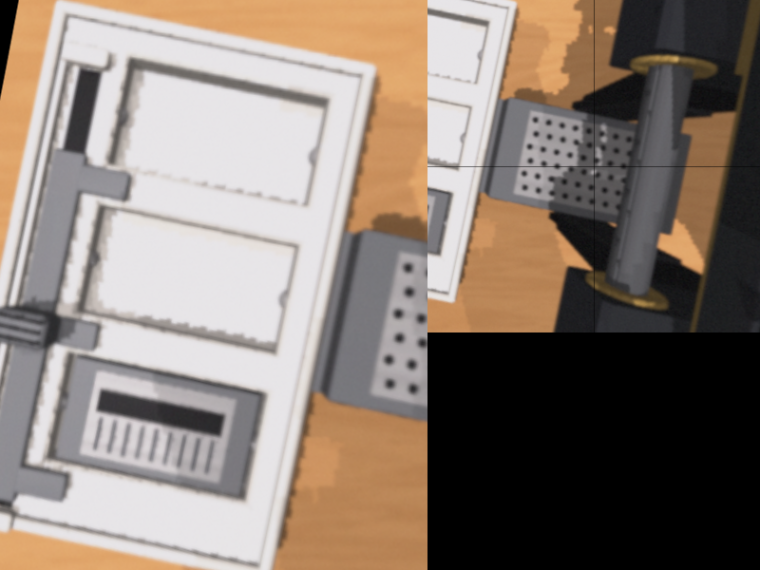

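The julienne insert sits flush in bay 0 and bay 1 is empty, centred at (522.9, 290.8). The fine insert is held centred within about 1 mm, so I'll place it in bay 1.

>>> servo_tool(
  moves=[0.046, 0.208, -0.05, 0, 0, 0.046, 0.208, -0.05, 0, 0, 0.046, 0.208, -0.05, 0, 0, 0.046, 0.208, -0.13, 0, 0, 0.046, 0.208, -0.2, 0, 0, 0.046, 0.208, -0.235, 0, 0, 0.046, 0.208, -0.235, 0, 0, 0.046, 0.208, -0.235, 0, 0],
)

```text
t: 27.53
eef_pos: [522.4, 289.8, 38.9]
tcp_rot: [-3.14, 0.001, 1.365]
ft_force: [0.8, -0.8, -1.3]
opening: 0.461
grip_force: 30.0
```

>>> servo_tool(
  moves=[0.0005, 0, -0.01, 0, 0, 0.0005, 0, -0.018, 0, 0, 0.0005, 0, -0.025, 0, 0, 0.0005, 0, -0.03, 0, 0, 0.0005, 0, -0.03, 0, 0],
)

```text
t: 27.95
eef_pos: [522.3, 290.6, 27.5]
tcp_rot: [3.141, 0.0, 1.366]
ft_force: [0.3, 0.5, -1.5]
opening: 0.457
grip_force: 30.0
```

>>> servo_tool(
  moves=[0, 0, 0, 0, 0.58, 0, 0, 0, 0, 0.58, 0, 0, 0, 0, 0.58, 0, 0, 0.04, 0, 0.58, 0, 0, 0.0875, 0, 0, 0, 0, 0.0875, 0, 0, 0, 0, 0.0875, 0, 0, 0, 0, 0.0875, 0, 0, 0, 0, 0.0875, 0, 0, 0, 0, 0.0875, 0, 0, 0, 0, 0.0875, 0, 0],
)

```text
t: 28.87
eef_pos: [522.1, 290.5, 61.9]
tcp_rot: [-3.141, 0.001, 1.366]
ft_force: [0.2, 0.8, 0.1]
opening: 0.14
grip_force: 0.0
```

>>> servo_tool(
  moves=[0, 0, -0.03, 0, 0, 0, 0, -0.06, 0, 0, 0, 0, -0.07, 0, 0, 0, 0, -0.08, 0, 0, 0, 0, -0.086, 0, 0, 0, 0, -0.092, 0, 0, 0, 0, -0.096, 0, 0, 0, 0, -0.098, 0, 0, 0, 0, -0.1, 0, 0, 0, 0, -0.1, 0, 0],
)

```text
t: 29.7
eef_pos: [522.4, 290.7, 24.2]
tcp_rot: [3.141, -0.0, 1.367]
ft_force: [-5.5, -2.6, 21.8]
opening: 0.002
grip_force: 10.5
```

Both are flush. Now I'll shut the bar.

>>> servo_tool(
  moves=[0, 0, 0.06, 0, 0, 0, 0, 0.13, 0, 0.5, -0.0475, 0.16, 0.13, 0, 0.5, -0.0475, 0.16, 0.13, 0, 0.5, -0.0475, 0.16, 0.13, 0, 0.5, -0.0475, 0.16, 0.13, 0, 0.5, -0.0475, 0.16, 0.08, 0, 0.5, -0.0475, 0.16, 0.032, 0, 0.5, -0.0475, 0.16, 0.032, 0, 0.5, -0.0475, 0.16, 0.032, 0, 0, -0.0475, 0.16, 0.032, 0, 0, -0.0475, 0.16, 0.032, 0, 0],
)

```text
t: 30.7
eef_pos: [504.0, 354.5, 36.3]
tcp_rot: [3.14, -0.001, 1.366]
ft_force: [0.8, -0.4, 0.1]
opening: 0.346
grip_force: 0.0
```

>>> servo_tool(
  moves=[0, 0, 0, 0, 0, 0, 0, 0, 0, 0, 0, 0, 0, 0, 0, 0, 0, 0, 0, 0],
)

```text
t: 31.03
eef_pos: [503.6, 354.7, 35.8]
tcp_rot: [3.141, -0.0, 1.367]
ft_force: [1.0, -0.9, 3.9]
opening: 0.142
grip_force: 30.0
```

>>> servo_tool(
  moves=[0.02, -0.0041, 0, 0, 0, 0.04, -0.0083, 0, 0, 0, 0.06, -0.0125, 0, 0, 0, 0.072, -0.015, 0, 0, 0, 0.078, -0.0162, 0, 0, 0, 0.08, -0.0166, 0, 0, 0, 0.08, -0.0166, 0, 0, 0],
)

```text
t: 31.62
eef_pos: [535.1, 348.1, 35.7]
tcp_rot: [-3.14, 0.0, 1.366]
ft_force: [-7.1, 2.0, 9.3]
opening: 0.145
grip_force: 30.0
```

>>> servo_tool(
  moves=[0, 0, 0, 0, 0.4, 0, 0, 0, 0, 0.4, 0, 0, 0, 0, 0.4, 0, 0, 0.1, 0, 0.5, -0.03, -0.32, 0.35, 0, 0.5, -0.03, -0.32, 0.35, 0, 0.5, -0.03, -0.32, 0.35, 0, 0.5, -0.03, -0.32, 0.35, 0, 0.5, -0.03, -0.32, 0.35, 0, 0.5, -0.03, -0.32, 0.35, 0, 0.5],
)

```text
t: 32.45
eef_pos: [524.1, 218.9, 176.6]
tcp_rot: [3.139, -0.001, 1.364]
ft_force: [-0.6, 0.3, 0.1]
opening: 0.498
grip_force: 0.0
```

```bash
python3 - <<'E'
from h import *
s,c,im,d=snap("w13"); print(s["eef_pos"],s["ft_force"])
E
```

```text
[524.12187078 218.85568869 176.6031046 ] [-0.63916609  0.30419944  0.0672961 ]
```

>>> servo_tool(
  moves=[0, -0.8, 0.05, 0.137, 0.5, 0, -0.8, 0.05, 0.137, 0.5, 0, -0.8, 0.05, 0.137, 0.5, 0, -0.8, 0.05, 0.137, 0.5, 0, -0.8, 0.05, 0.137, 0.5, 0, -0.8, 0.05, 0.137, 0.5, 0, -0.8, 0.05, 0.137, 0.5, 0, -0.8, 0.05, 0.137, 0.5, 0, -0.8, 0.05, 0.137, 0.5, 0, -0.8, 0.05, 0.137, 0.5, 0, -0.8, 0.05, 0.137, 0.5, 0, -0.8, 0.05, 0.137, 0.5],
)

```text
t: 33.5
eef_pos: [523.4, -98.5, 194.6]
tcp_rot: [-3.141, -0.001, 1.799]
ft_force: [-0.8, -0.1, 0.6]
opening: 0.503
grip_force: 0.0
```

>>> servo_tool(
  moves=[0.06, -0.55, 0, 0, 0.5, 0.06, -0.55, 0, 0, 0.5, 0.06, -0.55, 0, 0, 0.5, 0.06, -0.55, 0, 0, 0.5, 0.06, -0.55, 0, 0, 0.5, 0.06, -0.55, 0, 0, 0.5, 0.06, -0.55, 0, 0, 0.5, 0.06, -0.55, 0, 0, 0.5],
)

```text
t: 34.17
eef_pos: [547.5, -318.7, 194.6]
tcp_rot: [-3.141, -0.001, 1.797]
ft_force: [0.5, 0.7, -0.9]
opening: 0.5
grip_force: 0.0
```

```bash
python3 - <<'E'
from h import *
s,c,im,d=snap("w14"); print(s["eef_pos"])
t,_=read_camera("top"); cv2.imwrite("pics/top1.png",t)
c1,i1,d1=load("w13")
A=ortho(c1,i1,400,640,200,400,24,1.8); B=ortho(c,im,400,640,-370,-170,34,1.8)
cv2.imwrite("pics/fin.png",np.hstack([A,B]))
for n,cc,dd,p,psi,off,zb in(("case",c1,d1,(522.9,290.8),-.205,(-64,0),24),("slicer",c,d,(515.7,-274.2),.235,(0,),34)):
    P,u,v=cloud(cc,dd); a=np.array([np.cos(psi),np.sin(psi)]); b=np.array([-a[1],a[0]]); q=P[:,:2]-p; X=q@a; Y=q@b; Z=P[:,2]
    g=(Z>zb+22)&(abs(X)<60)&(abs(Y-58)<16); print(n,"grip x",(X[g].min()+X[g].max())/2)
    for o in off:
        for y0 in (-36,0,22): 
            k=(abs(X-o)<18)&(abs(Y-y0)<5); print(n,o,y0,"dz",round(float(np.median(Z[k])-zb),2),k.sum())
    k=(abs(X+32 if n!="slicer" else X-40)<3)&(abs(Y)<25); print("bed",np.median(Z[k])-zb)
E
```

```text
[ 547.54926837 -318.70342835  194.56226444]
case grip x -0.19370530839786726
case -64 -36 dz 246.47 4238
case -64 0 dz -0.65 399
case -64 22 dz -0.54 433
case 0 -36 dz 245.04 3646
case 0 0 dz -0.58 415
case 0 22 dz -0.67 428
bed -1.0941600056668257
slicer grip x 0.21496560528849828
slicer 0 -36 dz 202.72 1840
slicer 0 0 dz -0.44 385
slicer 0 22 dz -0.51 395
bed 253.43388422101816
```

View pics/fin.png

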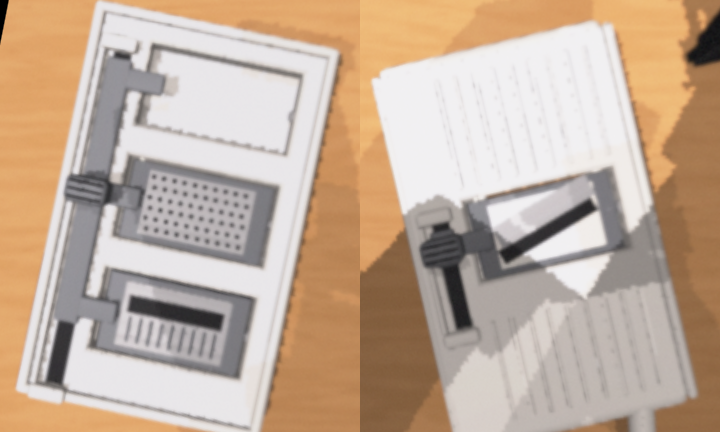

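View pics/top1.png

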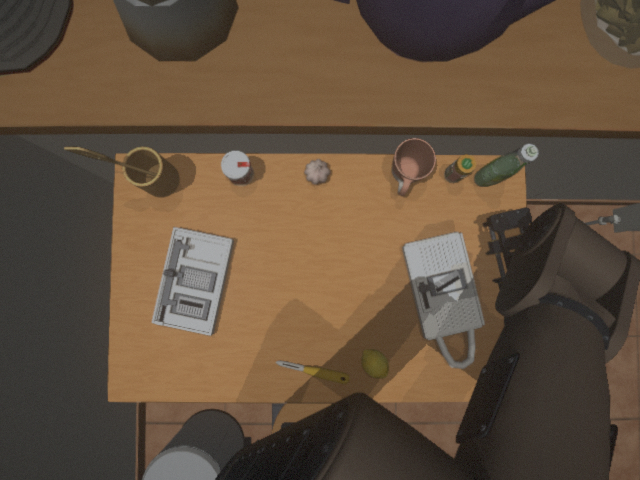

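All the inserts are flush, and the bar and catch are at their shut stops (grips within 0.3 mm of shut). No inserts are left on the table, the mug (414,160) and jar (237,165) haven't moved, and the robot is clear. Handing in.

```bash
python3 -c "
from cell import *
print(job_done())"
```

```text
the job is handed in; nothing more can be done
None
```

The slicer set is back together and handed in (the hand-in returned no verdict): the slicing insert is flush in the slicer, the julienne and fine inserts are flush in the case, both locks are fully shut, and the mug and jar have not moved.

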